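# Sort the mixed handful into the pans for the grill

## Robot

A 7-joint arm with a two-finger parallel gripper is mounted at the origin on the work surface. World frame = base frame: x ahead of the robot, y to its left, z up, the work surface at z = 0. Lengths are in m, angles in rad, forces in N, time in s.
With the tool pointing down it reaches from about 0.425 to 0.875 m from the base axis. Payload 9.9 kg.
Tool frame: the origin (TCP) lies midway between the tips of the shut fingers; the grasp point (between the pads) lies 19 mm behind it; z points along the fingers, y is the line along which they close (so a half turn about z gives the same grasp; the last joint's range is limited). The gripper opens to 85 mm and grips with 20 to 120 N. Pads are 22 mm wide; open, the fingers measure 114 mm over their backs; the gripper's body (76 mm by 85 mm) begins 54 mm behind the grasp point. The pads swing forward as they close: fully open they stand 13 mm farther back than shut.
Start: joints at [-1.261, 0.576, 0.025, 1.437, -0.015, 1.129, -0.057], TCP at [0.259, 0.623, 0.231] pointing down, gripper open.
Joint ranges: [-2.76, 2.76], [-0.34, 2.15], [-1.52, 1.57], [0.19, 2.46], [-1.09, 4.23], [0.17, 1.99], [-2.82, 2.82]. Speed limits (rad/s): [2.22, 2.22, 3.01, 3.01, 3.14, 3.14, 3.14].

## Interface

Orientations are given as a rotation vector (axis times angle).
In Python, from station import telemetry, camera, order, trace, tip_of gives the robot as it stands.
- The arm moves only by the shell command python3 -m crank 'ROWS' [FORCE]. ROWS is JSON, a list of rows, each a list of 7 numbers: the shift along the tool's x, y, z as a fraction of full scale, then the turn, a rotation vector about the tool's x, y, z as a fraction of full scale, then the opening in per cent of the stroke, from 0 (shut) to 100 (fully open). In form: [[tx, ty, tz, ax, ay, az, fingers], ...]. A call has 1 to 12 rows; each row is the pose to reach, as a shift and turn from the pose commanded when the call began, along the tool's axes at that moment; what a row does not reach only later rows make up. Full scale, the value 1, is 0.1 m for a shift and 90 degrees for a turn. A row lasts 1/8 s, in which the tool goes at most 62.5 mm and 10.7 degrees, less where a joint would pass 70% of its speed; a pose out of reach is approached as far as the arm can. A call with a number of a shift or a turn outside -1 to 1 is refused whole. A call with a gripper value outside its range is refused whole. The fingers move at their own pace and stop on an object; FORCE is the grip in N (left out, the last holds). Time passes only in rows, so rows that repeat a pose let the fingers close. It gives the time, the measured TCP pose, the force and the opening at its end, in the units of the state.
- telemetry.get_state(): the state, without advancing time (a new reading comes with each control period).
- camera(name): name is "scene" or "top" or "wrist"; returns a dict with "pixels" (384x512x3 uint8, red, green, blue), "K" (3x3 intrinsics, pixels), "R" (3x3) and "t" (3): a world point X has camera coordinates R X + t. Camera axes: x right, y down, z forward; pixel columns grow to the right and rows downward; lengths in m; the calibration is good to about 2 mm. A picture is of the moment at which its call begins. There is no depth.
- order.hand_in(): hands the job in, once; it reports no verdict.
Trained networks look in a picture, given as the dict that the camera call returned (one of the last four; its "shot" number tells which), for a name from the list of things; names that differ only in an ending like _2 or _b are one class to them, and where a whole thing is asked for, a point or a joint stands for the part that bears it (a point fixed in the world has none). Each returns a list of dicts, best first, with "p" (0 to 1); they miss things now and then, are a little off and sometimes report something else, mostly with a low value. They report only what shows in the picture. A call takes as long as a camera call. They do not tell look-alikes from the thing itself.
- trace(picture, label): "region" (384x512 bool, what is visible of it).
- tip_of(picture, label): "at" ([x, y, z] in m, in world coordinates, good to about 4 mm: a listed point, or the origin of a listed thing).
The state is a dict: "t": time; "joints": joint angles; "qd": joint speeds; "effort": joint torques, N m; "tool_pos": TCP position; "ee_rot": TCP orientation; "ft_force": force on the tool from outside, world axes, zero at the start; "torque": the same for the moment, N m; "finger_gap": finger opening in m.
Only numpy, scipy, OpenCV 4.12 (cv2) and the standard library are available. Lean on these libraries where they do the work, as an engineer would, in place of code of your own. Each camera call takes 0.05 s, during which the arm holds its last target. There are 200 camera calls.

## Task

Sort the sausages, corn cobs and potato from the board into the steel pans: each goes into the pan that already holds its own kind, lying flat on the pan's floor beside what is there and on top of nothing, the sausages and cobs lying the same way as those already in the pan. Leave the mustard jar and the salt shaker standing where they are on the board.

Things in the scene. Friction and masses are not known exactly. Their poses are not given: they have to be found in the camera images.
- sausage_a_center (a point): One of two alike, loose firm smoked sausages, reddish brown, straight, 112 mm long, 30 mm thick, 90 g. Rigid, lying on the board (its top is 15 mm above the table). Point: its centre, half-way up; x runs along its length, within 30 degrees of straight away from the robot; y and z turn with it if it rolls.
- sausage_b_center (a point): One of two alike, loose firm smoked sausages, reddish brown, straight, 112 mm long, 30 mm thick, 90 g. Rigid, lying on the board (its top is 15 mm above the table). Point: its centre, half-way up; x runs along its length, within 30 degrees of straight away from the robot; y and z turn with it if it rolls.
- corn_a_center (a point): One of two alike, loose half cobs of sweetcorn, yellow, 100 mm long, 44 mm thick, 130 g. Rigid, lying on the board (its top is 15 mm above the table). Point: its centre, half-way up; x runs along its length, within 30 degrees of straight away from the robot; y and z turn with it if it rolls.
- corn_b_center (a point): One of two alike, loose half cobs of sweetcorn, yellow, 100 mm long, 44 mm thick, 130 g. Rigid, lying on the board (its top is 15 mm above the table). Point: its centre, half-way up; x runs along its length, within 30 degrees of straight away from the robot; y and z turn with it if it rolls.
- potato_center (a point): The one loose potato on the board, light brown, oval, 86 mm long, 54 mm thick across, 140 g. Rigid, lying on the board (its top is 15 mm above the table). Point: its centre, half-way up; x runs along its length, within 30 degrees of straight away from the robot; y and z turn with it if it rolls.
- pan_sausage: The pan that holds sausages. Steel, fixed; rim 162 (x) by 265 mm (y), 40 mm high; inside 140 by 239 mm, floor 3 mm thick. Origin: centre of its underside on the table, z up; its x points away from the robot within 2 degrees. Stuck fast in it: three sausages lying along its x at the +y end; free floor from y = +24 to y = -119 mm (room for two, side by side).
- pan_corn: The pan that holds corn. Steel, fixed; rim 162 (x) by 265 mm (y), 40 mm high; inside 140 by 239 mm, floor 3 mm thick. Origin: centre of its underside on the table, z up; its x points away from the robot within 2 degrees. Stuck fast in it: one half cob lying along its x at the +y end; free floor from y = +73 to y = -119 mm (room for two, side by side).
- pan_potato: The pan that holds potatoes. Steel, fixed; rim 162 (x) by 265 mm (y), 40 mm high; inside 140 by 239 mm, floor 3 mm thick. Origin: centre of its underside on the table, z up; its x points away from the robot within 2 degrees. Stuck fast in it: two potatoes lying along its x at the +y end; free floor from y = +7 to y = -119 mm.
- mustard_jar_center (a point): Bystander: closed jar of yellow mustard with white label and green cap, 57 mm across, 62 mm high, loose, 280 g, standing on the board among the food. Point: its centre, half-way up.
- salt_shaker_center (a point): Bystander: white salt shaker with steel top, 44 mm across, 69 mm high, loose, 150 g, standing on the board among the food. Point: its centre, half-way up.
There are look-alikes about, which are no part of the job. What is shaped like the part that bears sausage_b_center but pink or turquoise is not meant.

How it is judged:
At the end, for the whole second after the job is handed in: Each piece lies at rest in the pan of its kind: its centre inside the pan and at most 8 mm higher than when flat on the pan's floor; sausages and cobs within 0.4 rad of the pan's x axis. The jar and the shaker never moved more than 20 mm (x of sausage_a_center in the frame of pan_sausage between -0.065 and 0.065 m and y of sausage_a_center in the frame of pan_sausage between -0.115 and 0.115 m and z of sausage_a_center in the frame of pan_sausage between 0 and 0.026 m and angle between the x axis of each of sausage_a_center, sausage_b_center and the x axis of pan_sausage, either way round below 0.4 rad and linear speed of each of sausage_a, sausage_b, corn_a, corn_b, potato below 0.02 m/s and angular speed of each of sausage_a, sausage_b, corn_a, corn_b, potato below 0.3 rad/s and x of sausage_b_center in the frame of pan_sausage between -0.065 and 0.065 m and y of sausage_b_center in the frame of pan_sausage between -0.115 and 0.115 m and z of sausage_b_center in the frame of pan_sausage between 0 and 0.026 m and x of corn_a_center in the frame of pan_corn between -0.065 and 0.065 m and y of corn_a_center in the frame of pan_corn between -0.115 and 0.115 m and z of corn_a_center in the frame of pan_corn between 0 and 0.033 m and angle between the x axis of each of corn_a_center, corn_b_center and the x axis of pan_corn, either way round below 0.4 rad and x of corn_b_center in the frame of pan_corn between -0.065 and 0.065 m and y of corn_b_center in the frame of pan_corn between -0.115 and 0.115 m and z of corn_b_center in the frame of pan_corn between 0 and 0.033 m and x of potato_center in the frame of pan_potato between -0.065 and 0.065 m and y of potato_center in the frame of pan_potato between -0.115 and 0.115 m and z of potato_center in the frame of pan_potato between 0 and 0.038 m); the robot touches nothing.
It fails at once if the mustard jar is knocked over or shifted by more than 20 mm (distance of mustard_jar_center from where it was at the start of the episode above 0.02 m).
It fails at once if the salt shaker is knocked over or shifted by more than 20 mm (distance of salt_shaker_center from where it was at the start of the episode above 0.02 m).
It also fails if it takes over 115 s, if anything falls off the work surface, if the arm or the gripper's body presses on something with over 40 N, if the wrist force passes 120 N, or if a joint passes its speed limit or range.

## Working session

There is one attempt and no reset: what is moved stays moved. The work goes in short steps, Python scripts to look and compute and a shell command to move; the robot and the scene stay as the last step left them, time stands still between calls to the robot, and variables do not carry over. Pictures are saved under pics/ and viewed, on a budget of 14 in all, crops included, one or two more only if the job needs it, and the job is handed in when it is done.

```bash
ls; mkdir -p pics; cat > h.py <<'E'
import numpy as np, cv2
from station import telemetry, camera, order, trace, tip_of
from scipy.spatial.transform import Rotation as Ro
def save(p,n,box=None,s=1):
    im=p["pixels"][:,:,::-1]
    if box: im=im[box[1]:box[3],box[0]:box[2]]
    cv2.imwrite(f"pics/{n}.png",cv2.resize(im,None,fx=s,fy=s,interpolation=cv2.INTER_CUBIC))
def pix(p,X):
    c=p["R"]@np.array(X)+np.ravel(p["t"]); q=p["K"]@c; return q[:2]/q[2]
def ray(p,uv,z):
    d=p["R"].T@np.linalg.inv(p["K"])@np.array([uv[0],uv[1],1.]); o=-p["R"].T@np.ravel(p["t"])
    return o+d*(z-o[2])/d[2]
E
python3 - <<'E'
from h import *
s=telemetry.get_state(); print(s["t"],s["tool_pos"],s["ee_rot"],s["finger_gap"])
t=camera("top"); c=camera("scene")
a=np.hstack([t["pixels"],c["pixels"]]); save(t,"top",s=1.5); save(c,"scene",s=1.5)
for nm,p in (("top",t),("scene",c)):
  print(nm,"cam at",(-p["R"].T@np.ravel(p["t"])).round(3))
  for l in ["sausage_a_center","corn_a_center","potato_center","pan_sausage","pan_corn","pan_potato","mustard_jar_center","salt_shaker_center"]:
    for d in tip_of(p,l): print(l,round(d["p"],2),np.round(d["at"],3),pix(p,d["at"]).round())
E
```

```text
pics
0.0 [0.25879063 0.6229185  0.23042613] [-6.14479315e-01 -3.08063853e+00  2.62752504e-03] 0.08548738294181626
top cam at [0.37  0.087 1.17 ]
sausage_a_center 0.87 [0.441 0.216 0.029] [204. 177.]
corn_a_center 0.86 [0.436 0.312 0.035] [168. 178.]
potato_center 0.68 [ 0.454 -0.321  0.042] [401. 177.]
pan_sausage 0.58 [ 0.611 -0.277 -0.005] [381. 123.]
pan_corn 0.81 [ 0.615 -0.001 -0.002] [284. 119.]
pan_potato 0.77 [ 0.607  0.286 -0.004] [182. 119.]
mustard_jar_center 0.77 [0.442 0.005 0.047] [281. 179.]
salt_shaker_center 0.51 [ 0.441 -0.103  0.053] [322. 180.]
scene cam at [0.794 0.744 0.583]
sausage_a_center 0.82 [0.437 0.214 0.031] [277. 234.]
corn_a_center 0.94 [0.437 0.317 0.04 ] [303. 257.]
potato_center 0.88 [ 0.456 -0.316  0.042] [188. 148.]
pan_sausage 0.95 [ 0.612 -0.282  0.001] [148. 175.]
pan_sausage 0.52 [ 0.448 -0.205  0.035] [203. 162.]
pan_corn 0.8 [ 0.615 -0.001  0.001] [177. 221.]
pan_potato 0.82 [ 0.612  0.28  -0.001] [225. 292.]
mustard_jar_center 0.71 [0.445 0.003 0.047] [233. 189.]
salt_shaker_center 0.65 [ 0.44  -0.102  0.048] [219. 172.]
```

View pics/top.png

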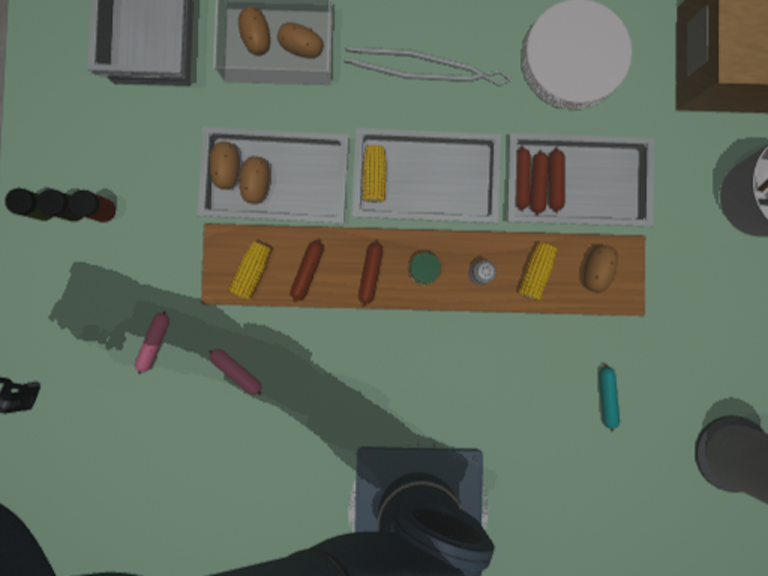

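View pics/scene.png

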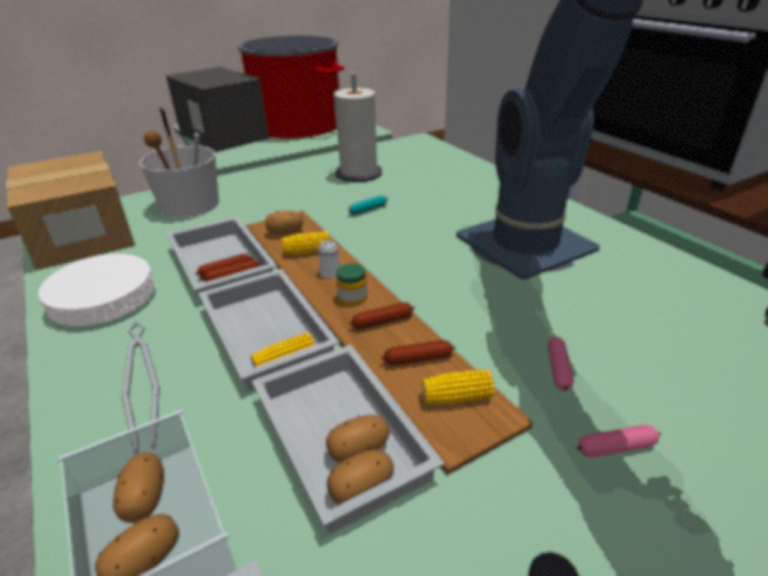

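The top view (×1.5) shows the board's food: corn at (250,269) and (538,270), sausages at (307,270) and (371,272), and a potato at (600,268). The jar is at (425,267) and the shaker at (483,271). The look-alikes are off the board: pink at (152,342) and (235,371), turquoise at (610,397), plus a decoy potato box at (275,40). Next I'll triangulate centres and yaws.

```bash
cat > m.py <<'E'
from h import *
def axis(p,m,z):
    ys,xs=np.nonzero(m); c=np.array([xs.mean(),ys.mean()])
    pts=np.array([ray(p,(u,v),z)[:2] for u,v in zip(xs,ys)])
    w,V=np.linalg.eigh(np.cov((pts-pts.mean(0)).T)); d=V[:,1]*np.sign(V[0,1]+1e-9)
    return c,pts.mean(0),np.arctan2(d[1],d[0]),len(xs)
def tri(A,a,B,b):
    P=[];D=[]
    for p,uv in((A,a),(B,b)):
        o=-p["R"].T@np.ravel(p["t"]); d=ray(p,uv,0)-o; P.append(o);D.append(d/np.linalg.norm(d))
    M=np.stack([D[0],-D[1]],1); s=np.linalg.lstsq(M,P[1]-P[0],rcond=None)[0]
    x,y=P[0]+s[0]*D[0],P[1]+s[1]*D[1]; return (x+y)/2,np.linalg.norm(x-y)
def masks(p,l,z):
    return [(r["p"],)+axis(p,r["region"],z) for r in trace(p,l)]
E
python3 - <<'E'
from m import *
t=camera("top"); c=camera("scene")
for l,z in [("sausage_a_center",.03),("corn_a_center",.037),("potato_center",.042),("pan_sausage",.02),("pan_corn",.02),("pan_potato",.02),("mustard_jar_center",.045),("salt_shaker_center",.05)]:
    A=masks(t,l,z);B=masks(c,l,z)
    for a in A: print(l,"top",round(a[0],2),a[1].round(),a[2].round(3),"yaw",round(a[3],3),a[4])
    for b in B: print(l,"   scene",round(b[0],2),b[1].round(),b[2].round(3),"yaw",round(b[3],3),b[4])
    for a in A:
      for b in B:
        if np.linalg.norm(a[2]-b[2])<.04: X,e=tri(t,a[1],c,b[1]); print("   tri",X.round(3),"err",round(e,4))
R=Ro.from_rotvec(telemetry.get_state()["ee_rot"]).as_matrix(); print(R.round(3))
E
```

```text
sausage_a_center top 0.64 [204. 181.] [0.431 0.216] yaw -0.344 433
sausage_a_center top 0.55 [400. 179.] [ 0.45  -0.321] yaw -0.26 509
sausage_a_center    scene 0.82 [278. 235.] [0.436 0.215] yaw -0.329 553
   tri [0.433 0.215 0.028] err 0.0047
corn_a_center top 0.9 [166. 181.] [0.428 0.316] yaw -0.405 570
corn_a_center top 0.4 [400. 179.] [ 0.45  -0.319] yaw -0.328 532
corn_a_center top 0.33 [247. 182.] [0.432 0.098] yaw -0.173 387
corn_a_center    scene 0.6 [306. 257.] [0.43  0.317] yaw -0.312 933
corn_a_center    scene 0.44 [202. 161.] [ 0.448 -0.21 ] yaw 0.276 347
   tri [0.429 0.316 0.035] err 0.0011
potato_center top 0.98 [399. 179.] [ 0.449 -0.316] yaw -0.324 541
potato_center    scene 0.76 [189. 148.] [ 0.451 -0.316] yaw 1.249 324
potato_center    scene 0.25 [219. 172.] [ 0.436 -0.111] yaw 1.137 292
   tri [ 0.45  -0.317  0.041] err 0.0018
pan_sausage top 0.83 [387. 120.] [ 0.615 -0.287] yaw 1.566 5636
pan_sausage    scene 0.77 [146. 169.] [ 0.61  -0.295] yaw 1.545 2346
   tri [ 0.613 -0.285  0.023] err 0.0023
pan_corn top 0.66 [284. 117.] [0.615 0.   ] yaw 1.545 5769
pan_corn    scene 0.83 [178. 216.] [ 0.611 -0.002] yaw 1.536 4101
   tri [0.613 0.001 0.019] err 0.0035
pan_potato top 0.74 [181. 117.] [0.608 0.283] yaw 1.543 5748
pan_potato top 0.6 [247. 182.] [0.431 0.099] yaw -0.169 409
pan_potato    scene 0.9 [230. 290.] [0.605 0.291] yaw 1.522 8736
   tri [0.607 0.287 0.009] err 0.0084
mustard_jar_center top 0.63 [282. 179.] [0.441 0.003] yaw -0.508 375
salt_shaker_center    scene 0.65 [219. 172.] [ 0.442 -0.097] yaw 1.131 275
salt_shaker_center    scene 0.47 [305. 258.] [0.44  0.327] yaw -0.306 987
[[-0.923  0.384  0.   ]
 [ 0.384  0.923  0.   ]
 [-0.     0.    -1.   ]]
```

```bash
cat > plan.py <<'E'
import sys
from h import *
x,y,z,yaw=map(float,sys.argv[1:5])
s=telemetry.get_state(); R=Ro.from_rotvec(s["ee_rot"]).as_matrix()
cur=np.arctan2(-R[1,0],-R[0,0])
print("at",np.round(s["tool_pos"],4),"yaw",round(cur,3),"gap",round(s["finger_gap"],4),"t",round(s["t"],2),"F",np.round(s["ft_force"],1))
print("shift/0.1:",(R.T@(np.array([x,y,z])-s["tool_pos"])/.1).round(2),"az:",round(-(yaw-cur)/(np.pi/2),3))
E
python3 -m crank '[[-0.45,-0.36,0,0,0,0,100],[-0.93,-0.72,0,0,0,0,100],[-0.93,-0.72,0,0,0,0,100]]' 40 >/dev/null
python3 -m crank '[[-0.45,-0.36,0,0,0,0,100],[-0.93,-0.72,0,0,0,0,100],[-0.93,-0.72,0,0,0,0,100]]' >/dev/null
python3 -m crank '[[-0.45,-0.36,0,0,0,0,100],[-0.93,-0.72,0,0,0,0,100],[-0.93,-0.72,0,0,0,0,100],[-0.93,-0.72,0,0,0,0,100]]'
python3 plan.py .433 .316 .2 -.39
python3 - <<'E'
from m import *
p=camera("wrist"); t=camera("top"); save(p,"w1",s=1.2)
for l,z in(("corn_a_center",.037),("sausage_a_center",.03)):
  for r in tip_of(p,l): print(l,round(r["p"],2),np.round(r["at"],3))
  for a in masks(p,l,z): print("wrist",l,round(a[0],2),a[1].round(),a[2].round(3),round(a[3],3),a[4])
h=cv2.cvtColor(t["pixels"],cv2.COLOR_RGB2HSV); hw=h[:,:,0]
# colour masks on board in top view (arm may hide part)
m=((hw>22)&(hw<34)&(h[:,:,1]>150)&(h[:,:,2]>110)).astype(np.uint8); m[:150]=0;m[215:]=0
n,L,S,C=cv2.connectedComponentsWithStats(m)
for i in range(1,n):
  if S[i,4]>150: a=axis(t,L==i,.037); print("yellow",a[0].round(),a[1].round(3),round(a[2],3),a[3])
E
```

```text
t: 3.05
tool_pos: [0.4333, 0.3182, 0.2314]
ee_rot: [-0.613, -3.081, -0.002]
ft_force: [-0.1, 0.8, -0.1]
finger_gap: 0.0856
at [0.4333 0.3182 0.2314] yaw -0.393 gap 0.0856 t 3.05 F [-0.1  0.8 -0.1]
shift/0.1: [-0.01 -0.02  0.31] az: -0.002
corn_a_center 0.72 [0.432 0.312 0.039]
wrist corn_a_center 0.77 [254. 166.] [0.433 0.316] -0.386 2792
sausage_a_center 0.86 [0.436 0.218 0.032]
wrist sausage_a_center 0.84 [181. 195.] [0.434 0.216] -0.351 2023
yellow [360. 181.] [ 0.441 -0.209] -0.367 315
```

View pics/w1.png

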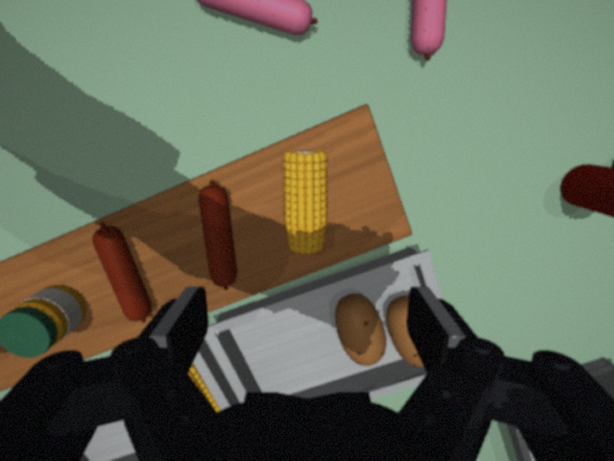

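The wrist view shows corn_a upright between the fingers at (305,203). The sausages at (218,235) and (122,272) are the red-brown ones on the board, and the pink ones lie off it. I'll grasp corn_a at the measured (0.433, 0.316), yaw −0.39.

```bash

python3 -m crank '[[0,-0.02,0.5,0,0,0,100],[0,-0.02,1.0,0,0,0,100]]' >/dev/null
python3 -m crank '[[0,0,0.4,0,0,0,90],[0,0,0.8,0,0,0,85],[0,0,1.0,0,0,0,85],[0,0,1.0,0,0,0,85]]'
python3 -m crank '[[0,0,0.09,0,0,0,85],[0,0,0.09,0,0,0,30],[0,0,0.09,0,0,0,30],[0,0,0.09,0,0,0,30],[0,0,0.09,0,0,0,30]]' 40
python3 -m crank '[[0,0,-0.5,0,0,0,30],[0,0,-1,0,0,-0.12,30],[0,0,-1,0,0,-0.24,30],[0,0,-1,0,0,-0.24,30]]'
python3 plan.py .613 -.069 .12 -.015
```

```text
t: 4.1
tool_pos: [0.432, 0.3148, 0.03]
ee_rot: [-0.613, -3.079, 0.003]
ft_force: [-0.5, -1.0, 0.2]
finger_gap: 0.0729
t: 4.72
tool_pos: [0.4333, 0.3153, 0.023]
ee_rot: [0.614, 3.08, 0.002]
ft_force: [-0.8, -1.0, 6.9]
finger_gap: 0.0433
t: 5.22
tool_pos: [0.4331, 0.3148, 0.1229]
ee_rot: [0.029, 3.141, 0.001]
ft_force: [-0.2, 0.5, -0.8]
finger_gap: 0.0432
at [0.4331 0.3148 0.1229] yaw -0.018 gap 0.0432 t 5.22 F [-0.2  0.5 -0.8]
shift/0.1: [-1.87 -3.8   0.03] az: -0.002
```

```bash

python3 -m crank '[[-0.25,-0.5,0,0,0,0,30],[-0.47,-0.95,0,0,0,0,30],[-0.47,-0.95,0,0,0,0,30]]' >/dev/null
python3 -m crank '[[-0.25,-0.5,0,0,0,0,30],[-0.47,-0.95,0,0,0,0,30],[-0.47,-0.95,0,0,0,0,30]]' >/dev/null
python3 -m crank '[[-0.25,-0.5,0,0,0,0,30],[-0.47,-0.95,0,0,0,0,30],[-0.47,-0.95,0,0,0,0,30]]' >/dev/null
python3 -m crank '[[-0.25,-0.5,0,0,0,0,30],[-0.47,-0.95,0,0,0,0,30],[-0.47,-0.95,0,0,0,0,30],[-0.47,-0.95,0,0,0,0,30]]' >/dev/null
python3 plan.py .612 -.069 .013 -.015
python3 - <<'E'
from m import *
p=camera("wrist"); t=camera("top"); save(p,"w2",s=1.2)
for l in("pan_corn","pan_sausage"):
  for q in(p,t):
    for r in tip_of(q,l): print(l,round(r["p"],2),np.round(r["at"],3))
E
```

```text
at [ 0.614  -0.0655  0.1216] yaw -0.016 gap 0.0433 t 6.85 F [ 0.2  0.9 -1.4]
shift/0.1: [ 0.02 -0.04  1.09] az: -0.001
pan_corn 0.63 [0.615 0.002 0.002]
pan_corn 0.76 [0.612 0.001 0.001]
```

View pics/w2.png

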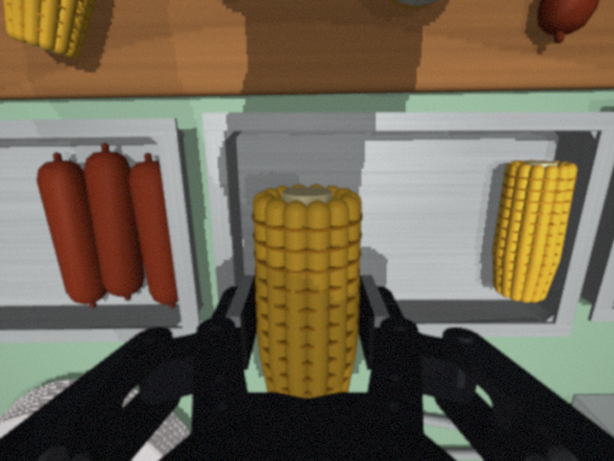

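The held cob (307,290) hangs parallel to the pan over the free floor. I'll lower and release it.

```bash

python3 -m crank '[[0.02,-0.04,0.5,0,0,0,30],[0.02,-0.04,0.98,0,0,0,30],[0.02,-0.04,0.98,0,0,0,30],[0.02,-0.04,0.98,0,0,0,30]]' 
python3 -m crank '[[0,0,0.1,0,0,0,30],[0,0,0.1,0,0,0,30],[0,0,0.1,0,0,0,65],[0,0,0.1,0,0,0,65],[0,0,0.1,0,0,0,65]]'
python3 -m crank '[[0,0,-0.3,0,0,0,65],[0,0,-0.7,0,0,0,65],[0,0,-1,0,0,0,65],[0,0,-1,0,0,0,100]]' >/dev/null
python3 plan.py .435 -.208 .12 -.35
python3 - <<'E'
from m import *
p=camera("wrist"); save(p,"w3",s=1)
for l,z in(("corn_b_center",.037),("sausage_a_center",.03),("potato_center",.042),("pan_sausage",0)):
  for r in tip_of(p,l): print(l,round(r["p"],2),np.round(r["at"],3))
  for a in masks(p,l,z): print("wrist",l,round(a[0],2),a[1].round(),a[2].round(3),round(a[3],3),a[4])
E
```

```text
t: 7.65
tool_pos: [0.6135, -0.0719, 0.0258]
ee_rot: [0.026, 3.14, -0.0]
ft_force: [-0.3, -0.8, -0.2]
finger_gap: 0.0433
t: 8.28
tool_pos: [0.6127, -0.0721, 0.0146]
ee_rot: [0.026, 3.141, -0.0]
ft_force: [0.1, 0.1, 0.0]
finger_gap: 0.0551
at [ 0.614  -0.0723  0.1169] yaw -0.017 gap 0.0718 t 8.78 F [-1.   1.2  0.2]
shift/0.1: [ 1.77 -1.39 -0.04] az: 0.212
wrist corn_b_center 0.94 [45. 18.] [ 0.483 -0.215] 1.526 2658
pan_sausage 0.93 [ 0.608 -0.279  0.   ]
wrist pan_sausage 0.83 [ 79. 190.] [ 0.621 -0.242] -0.575 29698
wrist pan_sausage 0.45 [506. 237.] [0.675 0.178] 0.216 744
```

View pics/w3.png

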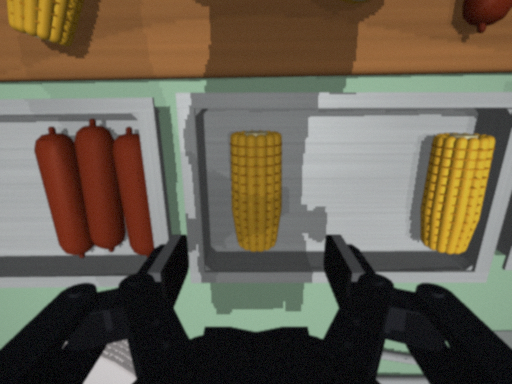

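corn_a lies flat at (256,190), parallel to the resident cob, with room for the second to its right. Next is corn_b, with a look from hover.

```bash

python3 -m crank '[[0.4,-0.35,-0.4,0,0,0,100],[0.87,-0.68,-0.8,0,0,0,100],[0.87,-0.68,-0.8,0,0,0,100]]' >/dev/null
python3 -m crank '[[0.4,-0.35,0,0,0,0.1,100],[0.86,-0.68,0,0,0,0.22,100],[0.86,-0.68,0,0,0,0.22,100],[0.86,-0.68,0,0,0,0.22,100]]' >/dev/null
python3 - <<'E'
from m import *
p=camera("wrist"); save(p,"w4",s=1)
for l,z in(("corn_b_center",.037),("potato_center",.042),("salt_shaker_center",.0495)):
  for r in tip_of(p,l): print(l,round(r["p"],2),np.round(r["at"],3))
  for a in masks(p,l,z): print("wrist",l,round(a[0],2),a[1].round(),a[2].round(3),round(a[3],3),a[4])
E
python3 plan.py .440 -.208 .023 -.36
```

```text
corn_b_center 0.75 [ 0.447 -0.205  0.039]
wrist corn_b_center 0.86 [258. 178.] [ 0.445 -0.204] -0.326 3691
wrist corn_b_center 0.6 [352. 143.] [ 0.444 -0.099] 0.82 2132
potato_center 0.7 [ 0.452 -0.313  0.04 ]
wrist potato_center 0.93 [167. 217.] [ 0.45  -0.314] -0.161 2792
salt_shaker_center 0.65 [ 0.438 -0.102  0.047]
wrist salt_shaker_center 0.69 [352. 143.] [ 0.441 -0.102] 0.817 2062
at [ 0.4377 -0.2047  0.1941] yaw -0.361 gap 0.0852 t 10.45 F [-0.6  0.4  1.2]
shift/0.1: [-0.03 -0.02  1.71] az: -0.001
```

View pics/w4.png

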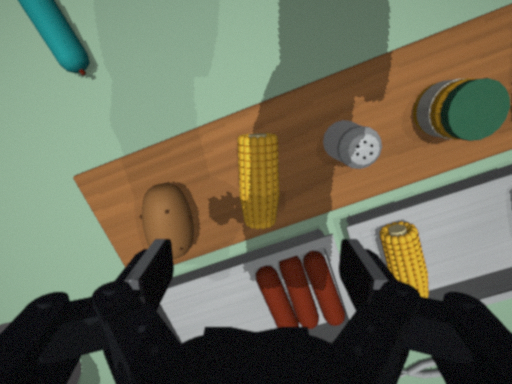

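The cob at (258,180) sits between the fingers, with the shaker at (352,145) about 100 mm off, so there is clearance. The refined target is (0.444, −0.205).

```bash

python3 -m crank '[[-0.05,0.02,0.5,0,0,-0.01,90],[-0.05,0.02,0.9,0,0,-0.01,85],[-0.05,0.02,0.9,0,0,-0.01,85]]' >/dev/null
python3 -m crank '[[0,0,0.5,0,0,0,85],[0,0,0.8,0,0,0,85],[0,0,0.8,0,0,0,85],[0,0,0.8,0,0,0,30],[0,0,0.8,0,0,0,30],[0,0,0.8,0,0,0,30],[0,0,0.8,0,0,0,30]]' 40
python3 -m crank '[[0,0,-0.5,0,0,0,30],[0,0,-1,0,0,-0.1,30],[0,0,-1,0,0,-0.21,30],[0,0,-1,0,0,-0.21,30]]'
python3 plan.py .613 .012 .013 -.015
```

```text
t: 11.7
tool_pos: [0.4439, -0.2055, 0.0263]
ee_rot: [0.541, 3.091, -0.001]
ft_force: [-0.8, 1.3, 7.4]
finger_gap: 0.0432
t: 12.2
tool_pos: [0.443, -0.2054, 0.126]
ee_rot: [0.028, 3.139, -0.001]
ft_force: [-0.1, -0.5, -1.7]
finger_gap: 0.0431
at [ 0.443  -0.2054  0.126 ] yaw -0.018 gap 0.0431 t 12.2 F [-0.1 -0.5 -1.7]
shift/0.1: [-1.66  2.21  1.13] az: -0.002
```

```bash

python3 -m crank '[[-0.4,0.4,0,0,0,0,30],[-0.8,0.75,0,0,0,0,30],[-0.8,0.75,0,0,0,0,30]]' >/dev/null
python3 -m crank '[[-0.4,0.4,0,0,0,0,30],[-0.8,0.75,0,0,0,0,30],[-0.8,0.75,0,0,0,0,30]]' >/dev/null
python3 -m crank '[[-0.06,0.4,0,0,0,0,30],[-0.06,0.71,0,0,0,0,30],[-0.06,0.71,0,0,0,0,30],[-0.06,0.71,0.1,0,0,0,30]]' >/dev/null
python3 plan.py .613 .012 .015 -.015
python3 -m crank '[[0,0,0.5,0,0,0,30],[0,0,0.9,0,0,0,30],[0,0,0.9,0,0,0,30],[0,0,0.9,0,0,0,30]]'
python3 plan.py .613 .012 .015 -.015
```

```text
at [0.6121 0.0115 0.1144] yaw -0.02 gap 0.043 t 13.45 F [ 0.3 -0.4 -1.3]
shift/0.1: [-0.01  0.01  0.99] az: -0.003
t: 13.95
tool_pos: [0.6128, 0.012, 0.0252]
ee_rot: [0.029, 3.141, -0.001]
ft_force: [0.2, 0.3, -1.5]
finger_gap: 0.0431
at [0.6128 0.012  0.0252] yaw -0.019 gap 0.0431 t 13.95 F [ 0.2  0.3 -1.5]
shift/0.1: [-0.   0.   0.1] az: -0.002
```

```bash

python3 -m crank '[[0,0,0.1,0,0,0,30],[0,0,0.1,0,0,0,30],[0,0,0.1,0,0,0,65],[0,0,0.1,0,0,0,65],[0,0,0.1,0,0,0,65]]'
python3 -m crank '[[0,0,-0.3,0,0,0,65],[0,0,-0.7,0,0,0,65],[0,0,-1,0,0,0,65],[0,0,-1,0,0,0,80]]' >/dev/null
python3 -m crank '[[0.45,0.2,-0.4,0,0,0,80],[0.9,0.43,-0.7,0,0,0,80],[0.9,0.43,-0.7,0,0,0,80]]' >/dev/null
python3 -m crank '[[0.45,0.2,0,0,0,0.06,80],[0.88,0.43,0,0,0,0.1,80],[0.88,0.43,0,0,0,0.1,80],[0.88,0.43,0,0,0,0.1,80]]' >/dev/null
python3 - <<'E'
from m import *
p=camera("wrist"); save(p,"w5",s=1)
for l,z in(("sausage_b_center",.03),("mustard_jar_center",.046)):
  for r in tip_of(p,l): print(l,round(r["p"],2),np.round(r["at"],3))
  for a in masks(p,l,z): print("wrist",l,round(a[0],2),a[1].round(),a[2].round(3),round(a[3],3),a[4])
E
python3 plan.py .434 .098 .019 -.17
```

```text
t: 14.58
tool_pos: [0.6125, 0.0131, 0.0145]
ee_rot: [0.026, 3.141, -0.0]
ft_force: [-0.2, -0.6, -0.1]
finger_gap: 0.0558
sausage_b_center 0.76 [0.438 0.1   0.027]
wrist sausage_b_center 0.78 [253. 169.] [0.432 0.099] -0.164 2713
mustard_jar_center 0.67 [0.442 0.002 0.044]
wrist mustard_jar_center 0.63 [161. 203.] [ 0.447 -0.001] -0.958 3510
at [0.4364 0.1015 0.184 ] yaw -0.175 gap 0.0684 t 16.2 F [-0.8 -1.1 -0.5]
shift/0.1: [ 0.02 -0.04  1.65] az: -0.003
```

View pics/w5.png

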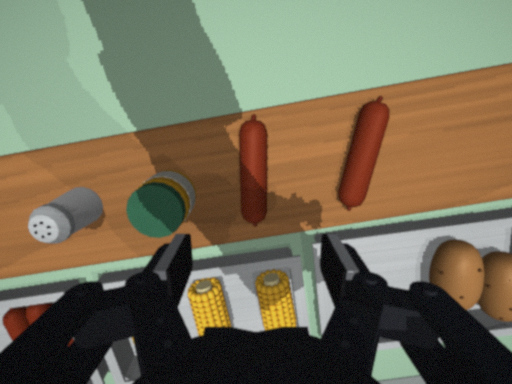

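Sausage_b (red-brown, on the board) stands upright at (253,170), with the jar at (160,205) about 100 mm away. I'll grasp it with a narrower opening.

```bash

python3 -m crank '[[0.02,-0.03,0.5,0,0,0,65],[0.02,-0.03,0.85,0,0,0,65],[0.02,-0.03,0.85,0,0,0,65]]' >/dev/null
python3 -m crank '[[0,0,0.5,0,0,0,65],[0,0,0.8,0,0,0,65],[0,0,0.8,0,0,0,65],[0,0,0.8,0,0,0,15],[0,0,0.8,0,0,0,15],[0,0,0.8,0,0,0,15],[0,0,0.8,0,0,0,15]]' 40
python3 -m crank '[[0,0,-0.5,0,0,0,15],[0,0,-1,0,0,-0.05,15],[0,0,-1,0,0,-0.1,15],[0,0,-1,0,0,-0.1,15]]'
python3 plan.py .613 -.364 .12 -.015
```

```text
t: 17.45
tool_pos: [0.4344, 0.0997, 0.0211]
ee_rot: [0.273, 3.127, 0.002]
ft_force: [-0.1, -0.0, 6.8]
finger_gap: 0.0291
t: 17.95
tool_pos: [0.4338, 0.0994, 0.1209]
ee_rot: [0.028, 3.139, 0.001]
ft_force: [0.3, 0.8, -1.2]
finger_gap: 0.0289
at [0.4338 0.0994 0.1209] yaw -0.018 gap 0.0289 t 17.95 F [ 0.3  0.8 -1.2]
shift/0.1: [-1.87 -4.6   0.01] az: -0.002
```

```bash

for i in 1; do
python3 -m crank '[[-0.2,-0.5,0,0,0,0,15],[-0.36,-0.92,0,0,0,0,15],[-0.36,-0.92,0,0,0,0,15]]' >/dev/null
python3 -m crank '[[-0.2,-0.5,0,0,0,0,15],[-0.36,-0.92,0,0,0,0,15],[-0.36,-0.92,0,0,0,0,15]]' >/dev/null
python3 -m crank '[[-0.2,-0.5,0,0,0,0,15],[-0.36,-0.92,0,0,0,0,15],[-0.36,-0.92,0,0,0,0,15]]' >/dev/null
python3 -m crank '[[-0.2,-0.5,0,0,0,0,15],[-0.36,-0.92,0,0,0,0,15],[-0.36,-0.92,0,0,0,0,15]]' >/dev/null
python3 -m crank '[[-0.2,-0.5,0,0,0,0,15],[-0.36,-0.92,0,0,0,0,15],[-0.36,-0.92,0,0,0,0,15],[-0.36,-0.92,0,0,0,0,15]]' >/dev/null
done
python3 plan.py .611 -.361 .01 -.01
python3 - <<'E'
from m import *
p=camera("wrist"); save(p,"w6",s=1)
for l in("pan_sausage",):
    for r in tip_of(p,l): print(l,round(r["p"],2),np.round(r["at"],3))
for y in(-.119,.024): print(pix(p,(.611,-.281+y,.003)).round())
E
```

```text
at [ 0.6058 -0.3602  0.1188] yaw -0.015 gap 0.0295 t 19.95 F [-0.1  1.4 -0.3]
shift/0.1: [-0.05 -0.01  1.09] az: -0.003
pan_sausage 0.79 [ 0.61  -0.285  0.001]
[214. 190.]
[365. 187.]
```

View pics/w6.png

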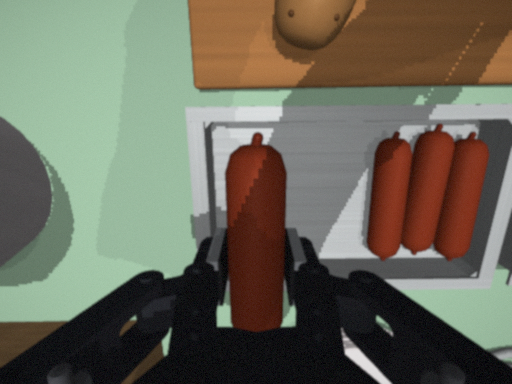

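The held sausage hangs parallel to the pan. The wall foot is at column ~212 against a predicted 214, so my pan position holds. I'll place it.

```bash

python3 -m crank '[[-0.05,0,0.5,0,0,0,15],[-0.05,0,0.98,0,0,0,15],[-0.05,0,0.98,0,0,0,15],[-0.05,0,0.98,0,0,0,15]]'
python3 -m crank '[[0,0,0.1,0,0,0,15],[0,0,0.1,0,0,0,15],[0,0,0.1,0,0,0,48],[0,0,0.1,0,0,0,48],[0,0,0.1,0,0,0,48]]'
python3 -m crank '[[0,0,-0.3,0,0,0,48],[0,0,-0.7,0,0,0,48],[0,0,-1,0,0,0,48],[0,0,-1,0,0,0,100]]' >/dev/null
python3 - <<'E'
from m import *
p=camera("wrist"); save(p,"w7",s=1)
for l,z in(("potato_center",.042),("sausage_a_center",.018)):
  for r in tip_of(p,l): print(l,round(r["p"],2),np.round(r["at"],3))
  for a in masks(p,l,z): print("wrist",l,round(a[0],2),a[1].round(),a[2].round(3),round(a[3],3),a[4])
E
python3 plan.py .450 -.316 .19 -.29
```

```text
t: 20.55
tool_pos: [0.6117, -0.3632, 0.0232]
ee_rot: [0.025, 3.14, -0.001]
ft_force: [0.5, 0.5, -0.1]
finger_gap: 0.0291
t: 21.18
tool_pos: [0.6107, -0.3637, 0.0116]
ee_rot: [0.027, 3.141, -0.0]
ft_force: [0.4, 0.1, 0.1]
finger_gap: 0.0415
potato_center 0.63 [ 0.61  -0.281 -0.   ]
wrist potato_center 0.63 [318.  15.] [ 0.484 -0.322] 1.564 2181
at [ 0.6099 -0.3632  0.11  ] yaw -0.017 gap 0.0855 t 21.93 F [0.1 0.6 0.4]
shift/0.1: [ 1.61  0.45 -0.8 ] az: 0.174
```

View pics/w7.png

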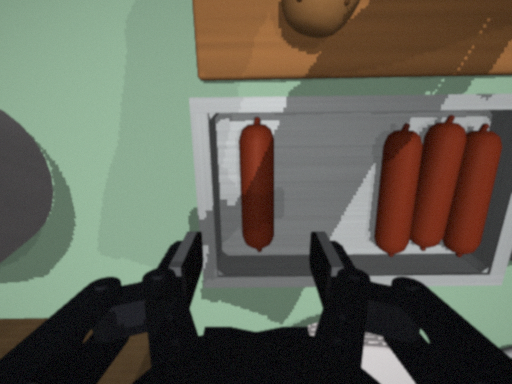

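sausage_b lies flat at (257,187), parallel, with the gap for its twin between columns 275 and 378. The potato is next.

```bash

python3 -m crank '[[0.4,0.1,-0.4,0,0,0.08,100],[0.8,0.22,-0.8,0,0,0.17,100],[0.8,0.22,-0.8,0,0,0.17,100]]' >/dev/null
python3 plan.py .450 -.316 .19 -.29
python3 -m crank '[[0.4,0,0,0,0,0,100],[0.72,0.4,0,0,0,0,100],[0.72,0.4,0,0,0,0,100],[0.72,0.4,0,0,0,0,100]]' >/dev/null
python3 - <<'E'
from m import *
p=camera("wrist"); save(p,"w8",s=1)
for l,z in(("potato_center",.042),):
  for r in tip_of(p,l): print(l,round(r["p"],2),np.round(r["at"],3))
  for a in masks(p,l,z): print("wrist",l,round(a[0],2),a[1].round(),a[2].round(3),round(a[3],3),a[4])
E
python3 plan.py .450 -.315 .028 -.27
```

```text
at [ 0.5295 -0.3409  0.1941] yaw -0.287 gap 0.0853 t 22.3 F [ 1.  -0.4 -0.3]
shift/0.1: [0.83 0.01 0.04] az: 0.002
potato_center 0.69 [ 0.45  -0.313  0.042]
wrist potato_center 0.57 [219. 166.] [ 0.454 -0.317] -0.29 3595
at [ 0.4734 -0.2824  0.1907] yaw -0.284 gap 0.0855 t 22.95 F [0.6 0.3 0.1]
shift/0.1: [ 0.13 -0.38  1.63] az: -0.009
```

View pics/w8.png

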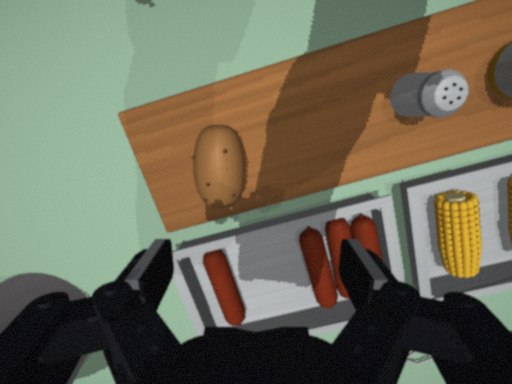

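The potato is at (219,166), so I need 0.1 and −0.37 units of offset before descending.

```bash

python3 -m crank '[[0.11,-0.37,0.2,0,0,0,100],[0.11,-0.37,0.6,0,0,0,100],[0.11,-0.37,0.83,0,0,0,100],[0.11,-0.37,0.83,0,0,0,100]]'
python3 -m crank '[[0,0,0.5,0,0,0,100],[0,0,0.8,0,0,0,100],[0,0,0.8,0,0,0,100],[0,0,0.8,0,0,0,30],[0,0,0.8,0,0,0,30],[0,0,0.8,0,0,0,30],[0,0,0.8,0,0,0,30]]' 40
python3 -m crank '[[0,0,-0.5,0,0,0,30],[0,0,-1,0,0,-0.09,30],[0,0,-1,0,0,-0.17,30],[0,0,-1,0,0,-0.17,30]]'
python3 plan.py .61 .232 .12 -.02
```

```text
t: 23.45
tool_pos: [0.4513, -0.3141, 0.1065]
ee_rot: [-0.445, -3.107, -0.002]
ft_force: [0.3, 0.2, 1.7]
finger_gap: 0.0854
t: 24.32
tool_pos: [0.4531, -0.3149, 0.0302]
ee_rot: [0.444, 3.107, -0.002]
ft_force: [-0.6, 0.3, 5.7]
finger_gap: 0.0534
t: 24.82
tool_pos: [0.4522, -0.3145, 0.1298]
ee_rot: [0.028, 3.14, -0.002]
ft_force: [-1.0, -0.4, -2.3]
finger_gap: 0.053
at [ 0.4522 -0.3145  0.1298] yaw -0.018 gap 0.053 t 24.82 F [-1.  -0.4 -2.3]
shift/0.1: [-1.48  5.49  0.09] az: 0.001
```

```bash

python3 -m crank '[[-0.3,0.4,0,0,0,0,30],[-0.6,0.9,0,0,0,0,30],[-0.6,0.9,0,0,0,0,30]]' >/dev/null
python3 -m crank '[[-0.3,0.4,0,0,0,0,30],[-0.6,0.9,0,0,0,0,30],[-0.6,0.9,0,0,0,0,30]]' >/dev/null
python3 -m crank '[[-0.2,0.4,0,0,0,0,30],[-0.3,0.9,0,0,0,0,30],[-0.3,0.9,0,0,0,0,30]]' >/dev/null
python3 -m crank '[[0,0.4,0,0,0,0,30],[0,0.9,0,0,0,0,30],[0,0.9,0,0,0,0,30]]' >/dev/null
python3 -m crank '[[0,0.4,0,0,0,0,30],[0,0.9,0,0,0,0,30],[0,0.9,0,0,0,0,30]]' >/dev/null
python3 -m crank '[[0,0.4,0,0,0,0,30],[0,0.9,0,0,0,0,30],[0,0.9,0,0,0,0,30],[0,0.9,0,0,0,0,30]]' >/dev/null
python3 plan.py .61 .227 .0185 -.02
python3 - <<'E'
from m import *
p=camera("wrist"); save(p,"w9",s=1)
for r in tip_of(p,"pan_potato"): print(round(r["p"],2),np.round(r["at"],3))
for y in(-.119,.007): print(pix(p,(.609,.283+y,.003)).round())
E
```

```text
at [0.6113 0.2207 0.1279] yaw -0.019 gap 0.0535 t 27.2 F [ 0.2 -1.2 -1.1]
shift/0.1: [0.01 0.06 1.09] az: 0.001
0.67 [ 0.608  0.278 -0.002]
[198. 180.]
[328. 177.]
```

View pics/w9.png

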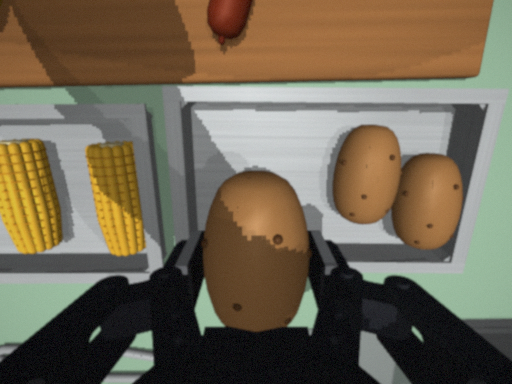

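The potato is over the free floor (wall foot at column ~193, resident potato edge at ~333). I'll lower it and release.

```bash

python3 -m crank '[[0,0.03,0.5,0,0,0,30],[0,0.03,0.98,0,0,0,30],[0,0.03,0.98,0,0,0,30],[0,0.03,0.98,0,0,0,30]]'
python3 -m crank '[[0,0,0.11,0,0,0,30],[0,0,0.11,0,0,0,30],[0,0,0.11,0,0,0,77],[0,0,0.11,0,0,0,77],[0,0,0.11,0,0,0,77]]'
python3 -m crank '[[0,0,-0.3,0,0,0,77],[0,0,-0.7,0,0,0,77],[0,0,-1,0,0,0,77],[0,0,-1,0,0,0,77]]' >/dev/null
python3 - <<'E'
from m import *
p=camera("wrist"); save(p,"w10",s=1)
for r in tip_of(p,"potato_center"): print(round(r["p"],2),np.round(r["at"],3))
E
python3 plan.py .434 .216 .18 -.345
```

```text
t: 27.8
tool_pos: [0.6124, 0.2256, 0.0319]
ee_rot: [0.029, 3.14, 0.0]
ft_force: [0.6, 0.1, -1.2]
finger_gap: 0.0534
t: 28.42
tool_pos: [0.6114, 0.2264, 0.0197]
ee_rot: [0.026, 3.141, 0.0]
ft_force: [0.0, -0.5, -0.6]
finger_gap: 0.0657
0.98 [0.608 0.227 0.028]
at [0.6111 0.2262 0.1193] yaw -0.017 gap 0.0655 t 29.02 F [-0.4 -1.2 -0.8]
shift/0.1: [ 1.77 -0.13 -0.61] az: 0.209
```

View pics/w10.png

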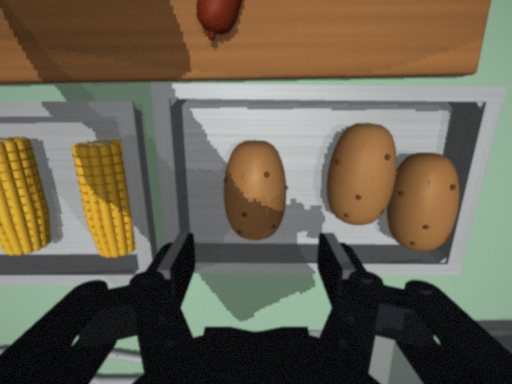

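The potato lies flat at (255,190), clear of its neighbours. sausage_a was already measured at (0.434, 0.216), yaw −0.345, by both the wrist and top cameras, so I'll grasp it after a numeric check from hover.

```bash

python3 -m crank '[[0.45,-0.06,-0.3,0,0,0.1,70],[0.9,-0.06,-0.6,0,0,0.2,65],[0.9,-0.06,-0.6,0,0,0.2,65],[0.9,-0.06,-0.6,0,0,0.2,65]]' >/dev/null
python3 plan.py .434 .216 .18 -.345
python3 -m crank '[[0.4,0.15,0,0,0,0,65],[0.82,0.3,0,0,0,0,65],[0.82,0.3,0,0,0,0,65],[0.82,0.3,0,0,0,0,65]]' >/dev/null
python3 - <<'E'
from m import *
p=camera("wrist")
for r in tip_of(p,"sausage_a_center"): print(round(r["p"],2),np.round(r["at"],3))
for a in masks(p,"sausage_a_center",.03): print("wrist",round(a[0],2),a[1].round(),a[2].round(3),round(a[3],3),a[4])
E
python3 plan.py .434 .216 .019 -.345
```

```text
at [0.5212 0.2217 0.1786] yaw -0.33 gap 0.0553 t 29.52 F [ 0.8 -0.7 -0.9]
shift/0.1: [ 0.81 -0.34 -0.01] az: 0.01
0.84 [0.436 0.217 0.034]
wrist 0.56 [195. 175.] [0.434 0.215] -0.35 2890
at [0.4544 0.2758 0.1788] yaw -0.333 gap 0.0554 t 30.18 F [-0.1 -0.6  0.3]
shift/0.1: [-0.   -0.63  1.6 ] az: 0.008
```

```bash

python3 -m crank '[[0,-0.63,0,0,0,0.01,65],[0,-0.63,0.4,0,0,0.01,65],[0,-0.63,0.8,0,0,0.01,65],[0,-0.63,0.8,0,0,0.01,65]]' >/dev/null
python3 plan.py .435 .216 .019 -.345
python3 -m crank '[[0,0,0.5,0,0,0,65],[0,0,0.8,0,0,0,65],[0,0,0.8,0,0,0,65],[0,0,0.8,0,0,0,15],[0,0,0.8,0,0,0,15],[0,0,0.8,0,0,0,15],[0,0,0.8,0,0,0,15]]' 40
python3 -m crank '[[0,0,-0.5,0,0,0,15],[0,0,-1,0,0,-0.1,15],[0,0,-1,0,0,-0.21,15],[0,0,-1,0,0,-0.21,15]]'
python3 plan.py .611 -.303 .12 -.015
```

```text
at [0.4319 0.2157 0.0974] yaw -0.348 gap 0.0556 t 30.68 F [0.2 0.7 1. ]
shift/0.1: [-0.03  0.02  0.78] az: -0.002
t: 31.55
tool_pos: [0.4339, 0.2177, 0.0211]
ee_rot: [0.542, 3.092, 0.003]
ft_force: [-0.4, -0.7, 8.8]
finger_gap: 0.0291
t: 32.05
tool_pos: [0.4333, 0.2172, 0.1208]
ee_rot: [0.029, 3.139, 0.002]
ft_force: [-0.5, -0.2, -2.0]
finger_gap: 0.0288
at [0.4333 0.2172 0.1208] yaw -0.018 gap 0.0288 t 32.05 F [-0.5 -0.2 -2. ]
shift/0.1: [-1.87 -5.17  0.01] az: -0.002
```

```bash

python3 -m crank '[[-0.3,-0.4,0,0,0,0,15],[-0.6,-0.86,0,0,0,0,15],[-0.6,-0.86,0,0,0,0,15]]' >/dev/null
python3 -m crank '[[-0.3,-0.4,0,0,0,0,15],[-0.6,-0.86,0,0,0,0,15],[-0.6,-0.86,0,0,0,0,15]]' >/dev/null
python3 -m crank '[[-0.3,-0.4,0,0,0,0,15],[-0.56,-0.86,0,0,0,0,15],[-0.56,-0.86,0,0,0,0,15]]' >/dev/null
python3 -m crank '[[0,-0.4,0,0,0,0,15],[0,-0.86,0,0,0,0,15],[0,-0.86,0,0,0,0,15]]' >/dev/null
python3 -m crank '[[0,-0.4,0,0,0,0,15],[0,-0.86,0,0,0,0,15],[0,-0.86,0,0,0,0,15]]' >/dev/null
python3 -m crank '[[0,-0.4,0,0,0,0,15],[0,-0.86,0,0,0,0,15],[0,-0.86,0,0,0,0,15],[0,-0.86,0,0,0,0,15]]' >/dev/null
python3 plan.py .611 -.303 .01 -.015
python3 - <<'E'
from m import *
p=camera("wrist"); save(p,"w11",s=1)
E
```

```text
at [ 0.6005 -0.2989  0.119 ] yaw -0.016 gap 0.0289 t 34.42 F [ 1.   0.2 -1.2]
shift/0.1: [-0.11 -0.04  1.09] az: -0.001
```

View pics/w11.png

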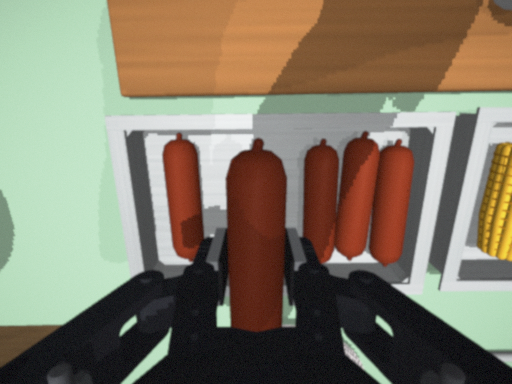

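The held sausage (256) is nearly centred over the gap between columns 200 and 305. I'll shift about 4 mm in −y and 11 mm in +x, then place it.

```bash

python3 -m crank '[[-0.1,-0.03,0.2,0,0,0,15],[-0.1,-0.03,0.6,0,0,0,15],[-0.1,-0.03,0.98,0,0,0,15],[-0.1,-0.03,0.98,0,0,0,15],[-0.1,-0.03,0.98,0,0,0,15]]'
python3 -m crank '[[0,0,0.1,0,0,0,15],[0,0,0.1,0,0,0,15],[0,0,0.1,0,0,0,48],[0,0,0.1,0,0,0,48],[0,0,0.1,0,0,0,48]]'
python3 -m crank '[[0,0,-0.3,0,0,0,48],[0,0,-0.7,0,0,0,48],[0,0,-1,0,0,0,48],[0,0,-1,0,0,0,48]]' >/dev/null
python3 -m crank '[[0,0,-0.5,0,0,0,48],[0,0,-1,0,0,0,48],[0,0,-1,0,0,0,48],[0,0,-1,0,0,0,48]]' 
python3 -m crank '[[0.3,0.5,0,0,0,0,48],[0.3,1,0,0,0,0,48],[0.3,1,0,0,0,0,48]]' 
python3 - <<'E'
from m import *
p=camera("wrist"); t=camera("top"); c=camera("scene"); 
im=np.hstack([p["pixels"],np.zeros((384,0,3),np.uint8)]); save(p,"w12",s=1); save(c,"scene2",box=(90,110,350,360),s=2.3)
for q,n in((t,"top"),(c,"scene"),(p,"wrist")):
  for l in ["sausage_a_center","corn_a_center","potato_center","mustard_jar_center","salt_shaker_center"]:
    for r in tip_of(q,l): print(n,l,round(r["p"],2),np.round(r["at"],3))
E
```

```text
t: 35.1
tool_pos: [0.611, -0.3044, 0.0219]
ee_rot: [0.025, 3.141, -0.0]
ft_force: [0.4, 0.2, -0.5]
finger_gap: 0.029
t: 35.72
tool_pos: [0.6102, -0.3049, 0.0116]
ee_rot: [0.027, 3.141, -0.0]
ft_force: [0.2, -0.3, -0.5]
finger_gap: 0.0409
t: 36.72
tool_pos: [0.6095, -0.3046, 0.2102]
ee_rot: [-0.026, -3.14, -0.001]
ft_force: [-0.2, 1.1, -0.9]
finger_gap: 0.0412
t: 37.1
tool_pos: [0.5815, -0.1989, 0.2099]
ee_rot: [-0.016, -3.139, -0.005]
ft_force: [0.2, 0.3, 0.6]
finger_gap: 0.0412
top sausage_a_center 0.76 [ 0.616 -0.304  0.02 ]
top corn_a_center 0.8 [ 0.612 -0.076  0.022]
top potato_center 0.67 [0.615 0.223 0.029]
top mustard_jar_center 0.6 [ 0.614  0.003 -0.   ]
top mustard_jar_center 0.57 [0.443 0.006 0.047]
top mustard_jar_center 0.17 [ 0.608  0.282 -0.002]
top salt_shaker_center 0.77 [ 0.441 -0.1    0.049]
scene sausage_a_center 0.68 [ 0.616 -0.3    0.022]
scene corn_a_center 0.68 [ 0.615 -0.074  0.028]
scene corn_a_center 0.16 [ 0.616 -0.362  0.018]
scene potato_center 0.89 [0.612 0.225 0.031]
scene mustard_jar_center 0.71 [0.443 0.002 0.045]
scene salt_shaker_center 0.69 [0.615 0.222 0.03 ]
scene salt_shaker_center 0.57 [ 0.442 -0.103  0.049]
wrist sausage_a_center 0.93 [ 0.612 -0.303  0.019]
wrist sausage_a_center 0.74 [ 0.615 -0.074  0.026]
wrist corn_a_center 0.89 [ 0.611 -0.077  0.026]
wrist mustard_jar_center 0.82 [0.441 0.005 0.043]
wrist salt_shaker_center 0.7 [ 0.439 -0.099  0.049]
```

View pics/scene2.png

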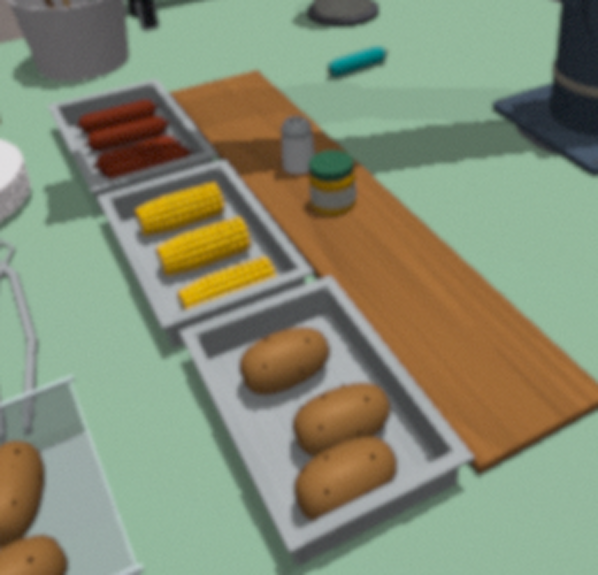

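View pics/w12.png

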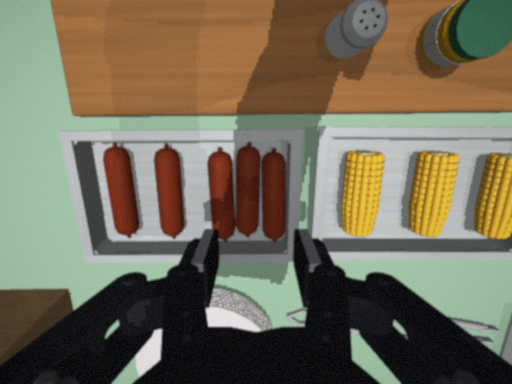

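The wrist view shows the placed sausages at (120,190) and (168,190) and the cobs at (362,193) and (434,193), all flat and parallel to those already there. The scene view shows the potato flat, and the jar and shaker standing in place. The robot is clear, so I'm handing in.

```bash
python3 -m crank '[[0,0,-0.2,0,0,0,48],[0,0,-0.2,0,0,0,48],[0,0,-0.2,0,0,0,48],[0,0,-0.2,0,0,0,48]]'; python3 -c "from station import order; print(order.hand_in())"
```

```text
t: 38.5
tool_pos: [0.5814, -0.2043, 0.2306]
ee_rot: [-0.026, -3.14, -0.0]
ft_force: [-0.7, 0.0, -0.3]
finger_gap: 0.0411
the job is handed in; nothing more can be done
None
```

The job is done and handed in at about 38.5 s of the 115 s allowed. Both sausages, both cobs and the potato went from the board into the pans of their own kind.

**Food:** In the last wrist and scene views every piece lies flat on its pan's floor, clear of its neighbours. The sausages and cobs lie parallel to those already there. The heights the networks reported for three of them fit flat pieces: sausage_a about 0.020 m, corn_a 0.022–0.028 m and the potato 0.030 m. They gave no new position for corn_b or sausage_b, except one weak hit where sausage_b lies but labelled corn (0.16). For those two I relied on the pictures.

**Jar and shaker:** Both stand on the board, within about 4 mm of where they were first measured, which is the accuracy of the networks.

**Disagreements:** In the last check the networks gave a few wrong labels, such as a pan reported as the jar and the potato as the shaker. I left these out because the pictures showed otherwise.

**Slips:** One move towards sausage_a went the wrong way sideways because I typed the wrong sign. It happened in free air above the board, and I corrected it before going down.

I viewed 14 pictures.

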